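# Case up the loose cells

### The arm

A 6-joint arm with a two-finger parallel gripper is mounted at the origin on a cart in front of the work surface, level with it; the furniture and walls round the work are solid. World frame = base frame: x ahead of the robot, y to its left, z up, the work surface at z = 0. Lengths are in m, angles in rad, forces in N, time in s.
With the tool pointing down it reaches from about 0.3 to 0.775 m from the base axis. Payload 14.6 kg.
Tool frame: the origin (TCP) lies midway between the tips of the shut fingers; the grasp point (between the pads) lies 19 mm behind it; z points along the fingers, y is the line along which they close (so a half turn about z gives the same grasp; the last joint's range is limited). The gripper opens to 94 mm and grips with 3 to 60 N. Pads are 16 mm wide; open, the fingers measure 119 mm over their backs; the gripper's body (75 mm by 177 mm) begins 78 mm behind the grasp point.
Start: joints at [-1.359, 0.3, 1.521, -0, 1.321, -0.067], TCP at [0.151, -0.529, 0.205] pointing down, gripper open.
Joint ranges: [-3.03, 3.03], [-0.79, 2.21], [0.23, 2.52], [-1.04, 4.18], [0, 3.07], [-2.55, 2.55]. Speed limits (rad/s): [2.22, 2.22, 2.57, 3.14, 3.14, 3.14].

### API

Orientations are given as a rotation vector (axis times angle).
In Python, from cell import move_to, movel, move_j, ungrasp, clamp, sleep, solve_ik, observe, camera, Unreachable, job_done gives the robot as it stands. Calls block until the motion is done:
- move_to(position, orientation): joint-space move of the TCP to a pose.
- movel(position, rate=0.15, ori=None, contact_N=None): straight line of the TCP; ori=None keeps the orientation; rate is the mean speed in m/s. With contact_N (N) it stops when the force on the tool has changed by that much, and returns True; else False.
- move_j(angles): joint-space move.
- ungrasp() and clamp(newtons=None): open the fingers fully, or close them until they stop; newtons is the grip in N (None keeps the last).
- sleep(seconds).
- solve_ik(position, orientation): joint angles nearest the present ones, or None.
- observe(): the state.
- camera(name): name is "scene" or "top" or "wrist"; returns a dict with "color" (480x640x3 uint8, blue, green, red), "depth" (480x640 float32, m along the optical axis (not along the pixel's ray), 0 where there is no reading), "camera_matrix" (3x3 intrinsics, pixels), "k1" (the pictures are not rectified: a ray, as slopes to the right and down, at radius r is drawn at 1 + k1 r^2 times it, then the intrinsics apply), "eye" and "orientation" of the camera in the world; the wrist camera has in their place "hand_eye" (4x4, takes a point from camera to tool coordinates, whose origin is the TCP and whose axes are the flange's). Camera axes: x right, y down, z forward; pixel columns grow to the right and rows downward; lengths in m; the calibration is good to about 2 mm. A picture is of the moment at which its call begins: read the wrist's pose just before it.
A pose or a line that the arm cannot do raises Unreachable and nothing moves.
- job_done(): hands the job in; it is judged then, once.
The state is a dict: "clock": time; "joint_positions": joint angles; "qvel": joint speeds; "joint_torque": joint torques, N m; "tool_pos": TCP position; "orientation": TCP orientation; "ft_force": force on the tool from outside, world axes, zero at the start; "wrist_torque": the same for the moment, N m; "width": opening from 0.0 (shut) to 1.0 (fully open); "finger_force": force on a finger pad.
Only numpy, scipy, OpenCV 4.12 (cv2) and the standard library are available. Lean on these libraries where they do the work, as an engineer would, in place of code of your own. Each camera call takes 0.05 s, during which the arm holds its last target. There are 200 camera calls.

### The job

Put the loose battery cells away in their case: lever its clear cover up at the notch with the black prying stick (not with the fingers), swing the cover fully open, and lay every cell crosswise in a V-groove of its own, centred so that both rails cradle it. Then shut the cover fully and leave the prying stick lying along its green mat; don't disturb the other things on the bench.

Things in the scene. Friction and masses are not known exactly. Their poses are not given: they have to be found in the camera images.
- case: grey cell case fixed to the bench, 98 (x) x 260 (y) x 52 mm high, walls and floor 4 mm. Origin: centre of its underside; x to its back (hinge side), y along its length, z up. Inside, two blue zigzag rails (at x = -30..-17 and 17..30 mm) form five V-grooves along x, 45 mm apart; between the rails is free room for fingers. The clear cover lies on the walls, flush with them all round
- groove0 (a point): V-groove 1 of 5, at case y = -90 mm: this is where the centre of a cell lies when it rests in the middle of the groove (28 mm above the bench); axes as the case's, the groove runs along x. Its faces slope 40 degrees; bottom of the V 16 mm above the bench, ridges on either side 35 mm
- groove1 (a point): V-groove 2 of 5, at case y = -45 mm: this is where the centre of a cell lies when it rests in the middle of the groove (28 mm above the bench); axes as the case's, the groove runs along x. Its faces slope 40 degrees; bottom of the V 16 mm above the bench, ridges on either side 35 mm
- groove2 (a point): V-groove 3 of 5, at case y = 0 mm: this is where the centre of a cell lies when it rests in the middle of the groove (28 mm above the bench); axes as the case's, the groove runs along x. Its faces slope 40 degrees; bottom of the V 16 mm above the bench, ridges on either side 35 mm
- groove3 (a point): V-groove 4 of 5, at case y = 45 mm: this is where the centre of a cell lies when it rests in the middle of the groove (28 mm above the bench); axes as the case's, the groove runs along x. Its faces slope 40 degrees; bottom of the V 16 mm above the bench, ridges on either side 35 mm
- groove4 (a point): V-groove 5 of 5, at case y = 90 mm: this is where the centre of a cell lies when it rests in the middle of the groove (28 mm above the bench); axes as the case's, the groove runs along x. Its faces slope 40 degrees; bottom of the V 16 mm above the bench, ridges on either side 35 mm
- notch (a point): the pry notch: a gap in the front wall directly under the cover, 50 mm wide (y) and 18 mm high (case z = 34..52 mm), open through the 4 mm wall; a thin yellow strip marks its lower edge. This point is the middle of its opening on the front (-x) face of the case
- hinge (a point): middle of the cover's hinge axis, which runs along the case's y at the top of the back wall (52 mm above the bench)
- cover_edge (a point): middle of the cover's front edge, 98 mm from the hinge; x runs from this edge to the hinge, z out of the cover's upper face
- cover (a joint): angle of the clear cover (98 x 260 x 5 mm plate from 1 to 6 mm above the hinge axis, 0.12 kg): 0 = shut, flat on the walls; grows as its front edge rises; 1.75 = fully open, leaning 10 degrees back past upright. Stiff hinge (0.075 N m): it stays where it is left; about 1.5 N at its front edge raises it
- prying_stick: black prying stick (spudger), a straight bar 150 mm long, 12 mm wide, 8 mm thick, 0.03 kg, both ends alike. Origin: middle of its underside; its length is its y axis, z up through its thickness. It starts on the tool mat
- tool_mat: thin green tool mat, fixed on the bench, 180 (x) x 55 (y) x 4 mm; origin: centre of its underside; its long side is its x axis
- cell_a: blue cylindrical battery cell with a black band near one end, 18 mm in diameter, 65 mm long, about 0.05 kg, lying on the bench; may be absent. Origin: its centre; its x axis is the cylinder axis. It rolls easily when pushed
- cell_b: green cylindrical battery cell with a black band near one end, 18 mm in diameter, 65 mm long, about 0.05 kg, lying on the bench; may be absent. Origin: its centre; its x axis is the cylinder axis. It rolls easily when pushed
- cell_c: red cylindrical battery cell with a black band near one end, 18 mm in diameter, 65 mm long, about 0.05 kg, lying on the bench; may be absent. Origin: its centre; its x axis is the cylinder axis. It rolls easily when pushed
- cell_d: orange cylindrical battery cell with a black band near one end, 18 mm in diameter, 65 mm long, about 0.05 kg, lying on the bench; may be absent. Origin: its centre; its x axis is the cylinder axis. It rolls easily when pushed
- cell_e: white cylindrical battery cell with a black band near one end, 18 mm in diameter, 65 mm long, about 0.05 kg, lying on the bench; may be absent. Origin: its centre; its x axis is the cylinder axis. It rolls easily when pushed
- heat_sink: finned aluminium heat sink, 50 x 50 x 22 mm; loose bystander, origin at the centre of its underside
- screw_jar: clear jar with a black lid, 46 x 46 x 58 mm; loose bystander, origin at the centre of its underside
- pen: blue ball pen, 8 x 136 x 8 mm; loose bystander, origin at the centre of its underside
Not all that is in view belongs to the job. There is more than one size of the cell_d; the job needs the largest.

How it is judged:
On the way, in this order (a step that is already met when the one before it is completed fails the run):
1. the cover is levered up past 0.25 rad by the prying stick, the fingers not touching the cover (value of joint cover above 0.25 rad and contact force between prying_stick and cover above 0.1 N and contact force between the fingers and cover below 0.1 N), for 0.1 s.
2. the cover stands open past 1.5 rad (value of joint cover above 1.5 rad), for 0.2 s.
3. every cell lies in a V-groove, cover still open ((y of cell_a in the frame of groove0 between -0.005 and 0.005 m or y of cell_a in the frame of groove1 between -0.005 and 0.005 m or y of cell_a in the frame of groove2 between -0.005 and 0.005 m or y of cell_a in the frame of groove3 between -0.005 and 0.005 m or y of cell_a in the frame of groove4 between -0.005 and 0.005 m) and x of cell_a in the frame of case between -0.012 and 0.012 m and z of cell_a in the frame of case between 0.0237487 and 0.0317487 m and angle between the x axis of each of cell_a, cell_b, cell_c, cell_d, cell_e and the x axis of case, either way round below 0.12 rad and linear speed of each of cell_a, cell_b, cell_c, cell_d, cell_e below 0.03 m/s and (y of cell_b in the frame of groove0 between -0.005 and 0.005 m or y of cell_b in the frame of groove1 between -0.005 and 0.005 m or y of cell_b in the frame of groove2 between -0.005 and 0.005 m or y of cell_b in the frame of groove3 between -0.005 and 0.005 m or y of cell_b in the frame of groove4 between -0.005 and 0.005 m) and x of cell_b in the frame of case between -0.012 and 0.012 m and z of cell_b in the frame of case between 0.0237487 and 0.0317487 m and (y of cell_c in the frame of groove0 between -0.005 and 0.005 m or y of cell_c in the frame of groove1 between -0.005 and 0.005 m or y of cell_c in the frame of groove2 between -0.005 and 0.005 m or y of cell_c in the frame of groove3 between -0.005 and 0.005 m or y of cell_c in the frame of groove4 between -0.005 and 0.005 m) and x of cell_c in the frame of case between -0.012 and 0.012 m and z of cell_c in the frame of case between 0.0237487 and 0.0317487 m and (y of cell_d in the frame of groove0 between -0.005 and 0.005 m or y of cell_d in the frame of groove1 between -0.005 and 0.005 m or y of cell_d in the frame of groove2 between -0.005 and 0.005 m or y of cell_d in the frame of groove3 between -0.005 and 0.005 m or y of cell_d in the frame of groove4 between -0.005 and 0.005 m) and x of cell_d in the frame of case between -0.012 and 0.012 m and z of cell_d in the frame of case between 0.0237487 and 0.0317487 m and (y of cell_e in the frame of groove0 between -0.005 and 0.005 m or y of cell_e in the frame of groove1 between -0.005 and 0.005 m or y of cell_e in the frame of groove2 between -0.005 and 0.005 m or y of cell_e in the frame of groove3 between -0.005 and 0.005 m or y of cell_e in the frame of groove4 between -0.005 and 0.005 m) and x of cell_e in the frame of case between -0.012 and 0.012 m and z of cell_e in the frame of case between 0.0237487 and 0.0317487 m and value of joint cover above 1 rad), for 0.3 s.
At the end, for the whole second after the job is handed in: Every cell present rests in a V-groove (within 5 mm across, 4 mm in height, 12 mm along, 0.12 rad), the cover is shut (under 0.05 rad), the prying stick lies along the green mat (its middle within 30 mm across, 60 mm along, 0.4 rad), all at rest ((y of cell_a in the frame of groove0 between -0.005 and 0.005 m or y of cell_a in the frame of groove1 between -0.005 and 0.005 m or y of cell_a in the frame of groove2 between -0.005 and 0.005 m or y of cell_a in the frame of groove3 between -0.005 and 0.005 m or y of cell_a in the frame of groove4 between -0.005 and 0.005 m) and x of cell_a in the frame of case between -0.012 and 0.012 m and z of cell_a in the frame of case between 0.0237487 and 0.0317487 m and angle between the x axis of each of cell_a, cell_b, cell_c, cell_d, cell_e and the x axis of case, either way round below 0.12 rad and linear speed of each of cell_a, cell_b, cell_c, cell_d, cell_e, prying_stick below 0.03 m/s and (y of cell_b in the frame of groove0 between -0.005 and 0.005 m or y of cell_b in the frame of groove1 between -0.005 and 0.005 m or y of cell_b in the frame of groove2 between -0.005 and 0.005 m or y of cell_b in the frame of groove3 between -0.005 and 0.005 m or y of cell_b in the frame of groove4 between -0.005 and 0.005 m) and x of cell_b in the frame of case between -0.012 and 0.012 m and z of cell_b in the frame of case between 0.0237487 and 0.0317487 m and (y of cell_c in the frame of groove0 between -0.005 and 0.005 m or y of cell_c in the frame of groove1 between -0.005 and 0.005 m or y of cell_c in the frame of groove2 between -0.005 and 0.005 m or y of cell_c in the frame of groove3 between -0.005 and 0.005 m or y of cell_c in the frame of groove4 between -0.005 and 0.005 m) and x of cell_c in the frame of case between -0.012 and 0.012 m and z of cell_c in the frame of case between 0.0237487 and 0.0317487 m and (y of cell_d in the frame of groove0 between -0.005 and 0.005 m or y of cell_d in the frame of groove1 between -0.005 and 0.005 m or y of cell_d in the frame of groove2 between -0.005 and 0.005 m or y of cell_d in the frame of groove3 between -0.005 and 0.005 m or y of cell_d in the frame of groove4 between -0.005 and 0.005 m) and x of cell_d in the frame of case between -0.012 and 0.012 m and z of cell_d in the frame of case between 0.0237487 and 0.0317487 m and (y of cell_e in the frame of groove0 between -0.005 and 0.005 m or y of cell_e in the frame of groove1 between -0.005 and 0.005 m or y of cell_e in the frame of groove2 between -0.005 and 0.005 m or y of cell_e in the frame of groove3 between -0.005 and 0.005 m or y of cell_e in the frame of groove4 between -0.005 and 0.005 m) and x of cell_e in the frame of case between -0.012 and 0.012 m and z of cell_e in the frame of case between 0.0237487 and 0.0317487 m and value of joint cover below 0.05 rad and y of prying_stick in the frame of tool_mat between -0.03 and 0.03 m and x of prying_stick in the frame of tool_mat between -0.06 and 0.06 m and height (world z) of prying_stick between -0.002 and 0.02 m and angle between prying_stick's own y axis and vertical between 1.45 and 1.69 rad and angle between the y axis of prying_stick and the x axis of tool_mat, either way round below 0.4 rad); the robot touches nothing.
It fails at once if the heat sink is moved more than 40 mm (distance of heat_sink from where it was at the start of the episode above 0.04 m).
It fails at once if the screw jar is moved more than 40 mm (distance of screw_jar from where it was at the start of the episode above 0.04 m).
It fails at once if the pen is moved more than 40 mm (distance of pen from where it was at the start of the episode above 0.04 m).
Of cell_a, cell_b, cell_c, cell_d, cell_e only 3 to 5 are there at a start; the rules pass over those that are not, and their reading is None.
At some moment in a run one of prying_stick may be knocked a few centimetres aside while the robot is not near it.
Once in a run the grip may slacken for a moment while it holds something.
It also fails if it takes over 210 s, if anything falls off the work surface, if the arm or the gripper's body presses on something with over 40 N, if the wrist force passes 120 N, or if a joint passes its speed limit or range.

## Working session

There is one attempt and no reset: what is moved stays moved. The work goes in short steps, each a Python script; the robot and the scene stay as the last script left them, time stands still between calls to the robot, and variables do not carry over. Pictures are saved under pics/ and viewed, at most 14 in all, crops included, and the job is handed in when it is done.

```bash
ls; mkdir -p pics; python3 - <<'E'
from cell import *
import cv2, numpy as np
s=observe(); print(s)
for n in ("scene","top"):
    c=camera(n); cv2.imwrite(f"pics/{n}0.png",c["color"]); np.savez(f"{n}0.npz",**c)
    print(n,c["camera_matrix"],c["k1"],c["eye"],c["orientation"],(c["depth"]>0).mean())
E
```

```text
pics
{'clock': 0.0, 'joint_positions': array([-1.35857978e+00,  3.00467964e-01,  1.52155109e+00, -4.35192211e-05,
        1.32070328e+00, -6.65876253e-02]), 'qvel': array([3.15330679e-05, 1.64806603e-03, 2.27499436e-04, 5.13639783e-05,
       4.09938065e-04, 6.03851775e-04]), 'joint_torque': array([-1.36297320e-03, -5.31805944e+01, -3.52735555e+01,  7.07765669e-02,
        2.44184292e-02, -9.08290872e-05]), 'tool_pos': array([ 0.15130291, -0.52851691,  0.20490074]), 'orientation': array([-3.11000178e+00, -4.36388174e-01,  1.95072830e-04]), 'ft_force': array([0.65976161, 0.15999413, 0.27175642]), 'wrist_torque': array([ 0.01502699,  0.01212711, -0.01403114]), 'finger_force': 0.0, 'width': 1.0000652167588577}
scene [[543.95282268   0.         320.56819328]
 [  0.         543.95282268 247.72301589]
 [  0.           0.           1.        ]] -0.10481757743576087 [0.18043339 0.88204645 0.62473696] [-0.60665269  2.52398271 -1.36555801] 0.9959928385416666
top [[446.35633492   0.         319.43761967]
 [  0.         446.35633492 239.43829617]
 [  0.           0.           1.        ]] -0.11346807940145824 [0.46941376 0.10999565 1.02233983] [-2.19183069  2.1790786  -0.11569797] 0.9959244791666667
```

View pics/scene0.png

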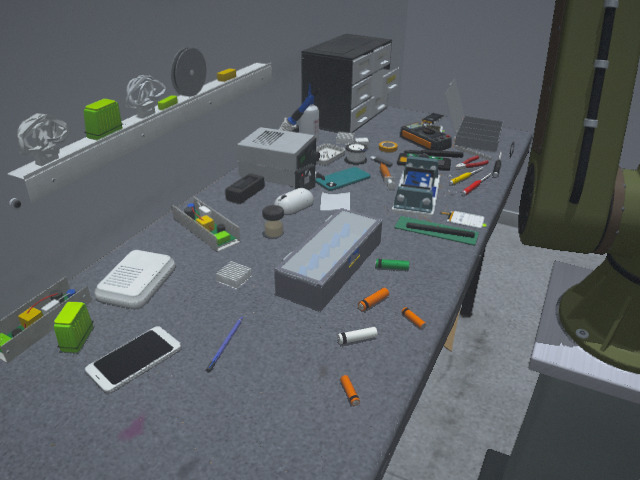

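View pics/top0.png

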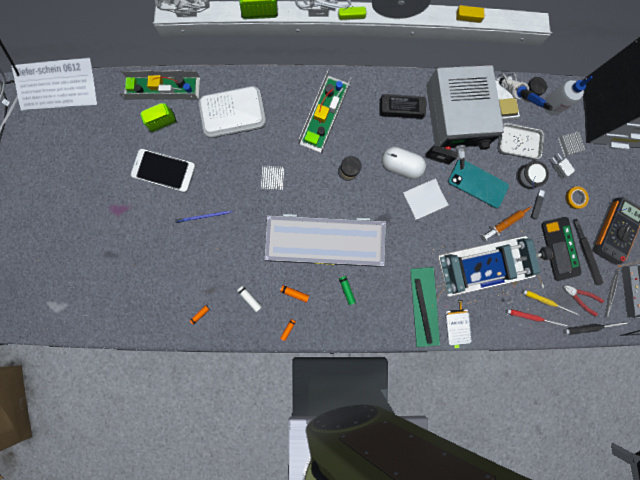

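The top view shows the case at about (325,240), with its yellow notch strip at (325,264). The green mat with the stick is at (425,306). Three kinds of cell are in view: green (347,290), white (249,299) and orange (294,293), with two smaller orange decoys at (200,314) and (288,329). Next I'll write helpers, get coarse positions, and take wrist views.

```bash
cat > h.py <<'E'
from cell import *
import cv2, numpy as np
from scipy.spatial.transform import Rotation as R
def pose(c):
    if "eye" in c: return R.from_rotvec(c["orientation"]).as_matrix(), np.array(c["eye"])
    T=np.array(c["hand_eye"]); Rt=R.from_rotvec(c["ori"]).as_matrix()
    return Rt@T[:3,:3], Rt@T[:3,3]+c["pos"]
def wrist(name=None):
    s=observe(); c=dict(camera("wrist")); c["pos"]=s["tool_pos"]; c["ori"]=s["orientation"]
    if name: cv2.imwrite(f"pics/{name}.png",c["color"]); np.savez(f"{name}.npz",**c)
    return c
def load(f): return {k:v for k,v in np.load(f).items()}
def rays(c,uv):
    K=np.array(c["camera_matrix"]); k=float(c["k1"])
    D=np.array([k,0,0,0,0.])
    n=cv2.undistortPoints(np.float64(uv).reshape(-1,1,2),K,D,None,None,None).reshape(-1,2) if False else cv2.undistortPointsIter(np.float64(uv).reshape(-1,1,2),K,D,None,None,(3,50,1e-10)).reshape(-1,2)
    return np.c_[n,np.ones(len(n))]
def cloud(c,uv):            # world points from depth
    uv=np.atleast_2d(uv); Rm,e=pose(c); u=np.round(uv).astype(int)
    d=c["depth"][u[:,1],u[:,0]]; P=(rays(c,uv)*d[:,None])@Rm.T+e
    return P[d>0]
def onplane(c,uv,z):        # world points where pixel rays cut height z
    Rm,e=pose(c); r=rays(c,np.atleast_2d(uv))@Rm.T
    return e+r*((z-e[2])/r[:,2])[:,None]
def proj(c,P):
    Rm,e=pose(c); p=(np.atleast_2d(P)-e)@Rm
    return cv2.projectPoints(p,np.zeros(3),np.zeros(3),np.array(c["camera_matrix"]),np.array([float(c["k1"]),0,0,0,0]))[0].reshape(-1,2)
HSV={"green":((50,120,50),(75,255,255)),"orange":((5,170,90),(18,255,255)),"white":((0,0,190),(180,40,255)),"mat":((70,90,40),(88,255,160)),"blue":((105,60,90),(125,255,255))}
def blobs(c,col,amin=60,roi=None):
    m=cv2.inRange(cv2.cvtColor(c["color"],cv2.COLOR_BGR2HSV),*map(np.array,HSV[col]))
    m=cv2.morphologyEx(m,cv2.MORPH_CLOSE,np.ones((9,9)))
    n,l,st,ce=cv2.connectedComponentsWithStats(m)
    return [(np.argwhere(l==i)[:,::-1],ce[i]) for i in range(1,n) if st[i,4]>=amin]
def rect(P):                # centre, long, short, yaw of long axis in xy
    (cx,cy),(w,h),a=cv2.minAreaRect(np.float32(P[:,:2]*1000)); a=np.radians(a)
    if w<h: w,h,a=h,w,a+np.pi/2
    return np.array([cx,cy])/1000,w,h,(a+np.pi/2)%np.pi-np.pi/2
def down(yaw):              # tool down, tool y at world angle yaw+90deg
    return (R.from_euler('z',yaw)*R.from_euler('x',np.pi)).as_rotvec()
E
python3 - <<'E'
from h import *
for n in("top0","scene0"):
    c=load(n+".npz"); print(n)
    for col in HSV:
        for uv,ce in blobs(c,col):
            P=cloud(c,uv); q=P[(P[:,0]>.15)&(P[:,0]<.8)&(abs(P[:,1])<.6)&(P[:,2]<.15)]
            if len(q)<40 or len(q)<.7*len(P): continue
            r=rect(q); print(col,ce.round(),len(q),r[0].round(3),round(r[1]),round(r[2]),round(r[3],2),"z",np.percentile(q[:,2],[10,50,90]).round(4))
c=load("top0.npz"); print("bench",cloud(c,np.array([[100,250],[400,230],[150,300]]))[:,2])
print("case",cloud(c,np.array([[269,218],[384,221],[383,263],[268,259],[325,240]])))
s=observe(); w=camera("wrist"); print(w["hand_eye"],w["camera_matrix"],w["k1"])
E
```

```text
top0
green [570. 246.] 305 [ 0.547 -0.509] 101 21 0.21 z [0.0068 0.0092 0.0117]
green [347. 290.] 208 [0.444 0.029] 64 17 0.36 z [0.013  0.0163 0.0189]
orange [511. 220.] 226 [ 0.611 -0.365] 102 17 -1.03 z [0.0141 0.0181 0.0208]
orange [294. 293.] 201 [0.436 0.148] 63 16 1.19 z [0.013  0.0166 0.0189]
orange [199. 314.] 119 [0.386 0.363] 48 12 -0.78 z [0.0095 0.0123 0.0154]
orange [288. 330.] 117 [0.355 0.162] 49 12 -0.51 z [0.0099 0.0122 0.0152]
white [138. 163.] 183 [0.736 0.517] 71 28 -0.35 z [0.006  0.0086 0.0115]
white [405. 161.] 700 [ 0.741 -0.105] 92 48 1.23 z [0.0254 0.031  0.0352]
white [564. 165.] 195 [ 0.748 -0.503] 55 46 0.53 z [0.0014 0.027  0.03  ]
white [186. 177.] 203 [0.702 0.404] 74 31 -0.47 z [0.0066 0.009  0.0113]
white [272. 177.] 473 [0.703 0.202] 54 48 -0.06 z [-0.0008  0.0078  0.0186]
white [425. 198.] 1051 [ 0.658 -0.153] 86 74 -1.15 z [0.0056 0.0089 0.0118]
white [324. 240.] 4208 [0.555 0.08 ] 258 101 1.52 z [0.0557 0.0579 0.0601]
white [490. 262.] 1637 [ 0.516 -0.295] 220 130 -1.37 z [0.0068 0.0117 0.0493]
white [249. 299.] 176 [0.424 0.25 ] 64 14 0.75 z [0
[... 1816 characters left out ...]
37 12 -1.4 z [-0.0005  0.0049  0.007 ]
bench [ 0.00273285 -0.00191994  0.00200695]
case [[ 0.60011852  0.20251815  0.05757367]
 [ 0.59540182 -0.04874158  0.05785338]
 [ 0.50351941 -0.04586523  0.05786717]
 [ 0.51083563  0.20342671  0.05676271]
 [ 0.55272246  0.08035228  0.05879635]]
[[-1.76613729e-05 -9.63302429e-01 -2.68418386e-01  7.72271327e-02]
 [ 9.99999799e-01  1.53091595e-04 -6.15214468e-04 -5.04047246e-04]
 [ 6.33730190e-04 -2.68418343e-01  9.63302233e-01 -1.79368313e-01]
 [ 0.00000000e+00  0.00000000e+00  0.00000000e+00  1.00000000e+00]] [[431.8903986    0.         325.36405954]
 [  0.         431.8903986  237.45822276]
 [  0.           0.           1.        ]] 0.032669197185715024
```

```bash
python3 - <<'E'
from h import *
for n,p in (("w1",(.41,-.13,.2)),("w2",(.43,.14,.2)),("w3",(.50,.10,.2))):
    move_to(p,down(0)); sleep(.3); c=wrist(n)
    print(n,c["pos"].round(4),c["ori"].round(3))
    for col in("green","orange","white","mat"):
        for uv,ce in blobs(c,col,150):
            P=cloud(c,uv)
            if len(P)<100 : continue
            q=P[P[:,2]>np.median(P[:,2])-.012]; r=rect(q); print(col,ce.round(),len(q),r[0].round(4),round(r[1],1),round(r[2],1),round(r[3],3),"z",np.percentile(q[:,2],[2,50,98]).round(4))
print(observe()["clock"])
i=np.hstack([cv2.imread(f"pics/w{k}.png") for k in(1,2)]); cv2.imwrite("pics/w12.png",cv2.resize(i,(800,300)))
E
```

```text
w1 [ 0.41   -0.1303  0.2   ] [-3.142e+00  1.000e-03  0.000e+00]
green [137. 170.] 1615 [0.443  0.0277] 64.1 16.6 0.367 z [0.0102 0.0168 0.0192]
orange [ 15. 187.] 659 [0.4286 0.131 ] 30.9 16.8 1.216 z [0.01   0.0165 0.0191]
orange [  5. 264.] 389 [0.3532 0.1542] 47.0 12.9 -0.244 z [0.0073 0.0118 0.0149]
white [140.  53.] 6836 [0.5359 0.0205] 120.9 54.5 1.535 z [0.0567 0.0582 0.0598]
white [548.   4.] 162 [ 0.5681 -0.2956] 15.9 13.1 -0.782 z [0.0134 0.0163 0.022 ]
white [518.  52.] 4571 [ 0.5338 -0.2729] 198.8 53.0 -1.143 z [0.0083 0.0103 0.0406]
white [634.  58.] 336 [ 0.5276 -0.3623] 27.2 23.6 -1.43 z [0.0083 0.0098 0.0115]
white [535. 143.] 2650 [ 0.4734 -0.3132] 154.6 46.6 -1.363 z [0.0085 0.0112 0.0532]
white [536. 124.] 252 [ 0.4811 -0.2829] 13.8 10.6 -1.385 z [0.0508 0.0522 0.0542]
white [432. 260.] 3622 [ 0.3745 -0.2242] 110.4 63.8 0.285 z [0.0026 0.0047 0.0063]
white [299. 466.] 2771 [ 0.1302 -0.0999] 114.0 36.0 1.565 z [-0.0014  0.0001  0.0015]
mat [351. 201.] 9613 [ 0.4045 -0.1512] 179.1 54.1 0.074 z [0.0026 0.0041 0.0057]
mat [134. 151.] 191 [0.4584 0.0281] 29.4 8.5 0.739 
[... 893 characters left out ...]
t [447. 192.] 241 [0.4391 0.0338] 56.5 16.2 0.066 z [0.0103 0.0147 0.0183]
w3 [0.4996 0.1005 0.2003] [-3.142e+00 -1.000e-03 -1.000e-03]
green [406. 272.] 1227 [0.4426 0.029 ] 64.7 16.7 0.365 z [0.0122 0.0167 0.019 ]
orange [274. 279.] 1205 [0.4352 0.1474] 63.7 16.7 1.191 z [0.0111 0.0168 0.0189]
orange [ 43. 330.] 643 [0.3848 0.3627] 50.8 12.5 -0.799 z [0.009  0.0132 0.015 ]
orange [260. 359.] 530 [0.3534 0.1625] 49.5 11.5 -0.505 z [0.0098 0.0131 0.015 ]
white [152. 287.] 525 [0.4293 0.2562] 44.4 11.6 0.723 z [0.0154 0.0175 0.0191]
mat [599. 279.] 6685 [ 0.4713 -0.0967] 285.5 150.3 0.703 z [0.0022 0.0039 0.0056]
mat [395. 249.] 205 [0.4617 0.0367] 24.3 15.6 0.332 z [0.0108 0.0169 0.019 ]
4.4
```

View pics/w1.png

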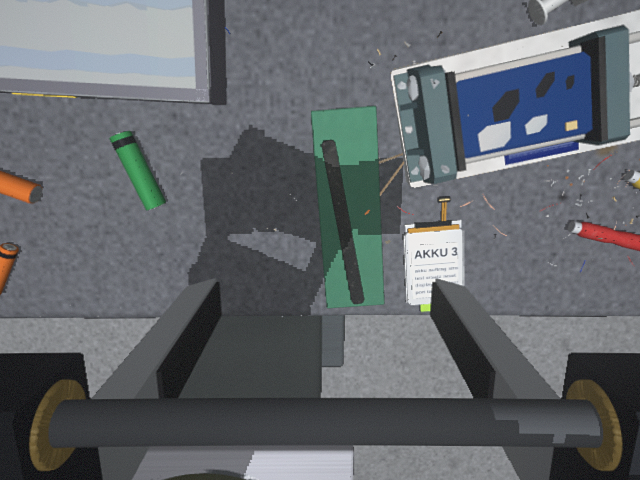

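View pics/w2.png

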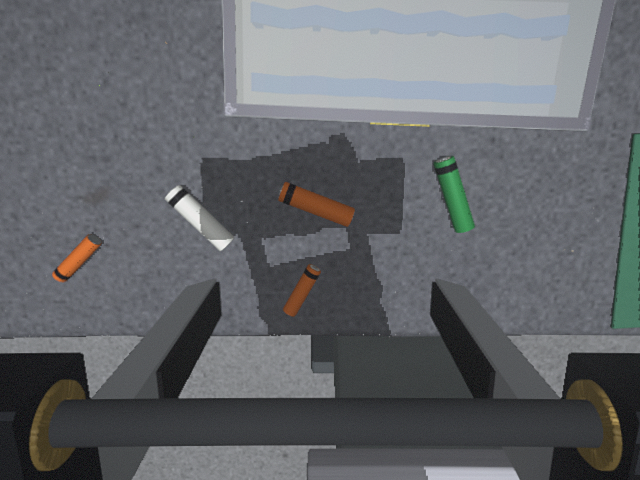

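w1 shows the stick lying on the mat from (329,143) to (358,302). w2 shows the three large cells: orange (317,204), white (200,218) and green (454,193). It also shows the yellow notch strip at (400,124) and a decoy orange cell at (302,291). Next I'll measure the stick, the case and the notch.

```bash
python3 - <<'E'
from h import *
move_to((.56,.08,.26),down(0)); sleep(.3); wrist("w4")
g=np.argwhere(np.ones((340,640)))[:,::-1]
def sel(P,x0,x1,y0,y1,z0,z1): return P[(P[:,0]>x0)&(P[:,0]<x1)&(P[:,1]>y0)&(P[:,1]<y1)&(P[:,2]>z0)&(P[:,2]<z1)]
c=load("w1.npz"); P=cloud(c,g)
q=sel(P,.31,.5,-.19,-.115,.0085,.03); r=rect(q); print("stick",len(q),r,np.percentile(q[:,2],[5,50,95]))
# stick from dark pixels on the mat
hsv=cv2.cvtColor(c["color"],cv2.COLOR_BGR2HSV)[:340]; dk=(hsv[...,1]<90)&(hsv[...,2]<60)
uv=np.argwhere(dk)[:,::-1]; o=onplane(c,uv,.012); o=sel(o,.325,.49,-.172,-.128,0,1); print("stick dark",len(o),rect(o))
for n in("w3","w4","top0","scene0"):
    c=load(n+".npz"); gg=np.argwhere(np.ones((480 if n[0]!="w" else 340,640)))[:,::-1]; P=cloud(c,gg)
    q=sel(P,.47,.63,-.08,.24,.045,.07); print(n,"case",len(q),rect(q),np.median(q[:,2]))
    hv=cv2.cvtColor(c["color"],cv2.COLOR_BGR2HSV); m=cv2.inRange(hv,(22,120,100),(34,255,255)); uv=np.argwhere(m)[:,::-1]
    for z in(.034,): 
        o=onplane(c,uv,z); k=(o[:,0]>.47)&(o[:,0]<.54)&(o[:,1]>0)&(o[:,1]<.16); 
        if k.sum()>5: print("  strip",k.sum(),rect(o[k]),"depth z",np.median(cloud(c,uv[k])[:,2]), cloud(c,uv[k])[:,:2].mean(0), o[k][:,1].min(),o[k][:,1].max())
E
```

```text
stick 2327 (array([ 0.41447119, -0.14903554]), 180.93975830078125, 59.05495071411133, np.float64(-0.1515724818613151)) [0.01116687 0.0125961  0.01399612]
stick dark 1305 (array([ 0.39687067, -0.14543636]), 146.48411560058594, 12.292654037475586, np.float64(0.19236931344218422))
w3 case 49217 (array([0.55403613, 0.08002528]), 260.4140930175781, 104.09989166259766, np.float64(1.5267325955048268)) 0.05817202140134736Traceback (most recent call last):
  File "<stdin>", line 15, in <module>
  File "h.py", line 23, in onplane
    Rm,e=pose(c); r=rays(c,np.atleast_2d(uv))@Rm.T
                    ~~~~^^^^^^^^^^^^^^^^^^^^^
  File "h.py", line 16, in rays
    n=cv2.undistortPoints(np.float64(uv).reshape(-1,1,2),K,D,None,None,None).reshape(-1,2) if False else cv2.undistortPointsIter(np.float64(uv).reshape(-1,1,2),K,D,None,None,(3,50,1e-10)).reshape(-1,2)
                                                                                                         ~~~~~~~~~~~~~~~~~~~~~~~^^^^^^^^^^^^^^^^^^^^^^^^^^^^^^^^^^^^^^^^^^^^^^^^^^^^^^^^^^^
cv2.error: OpenCV(4.12.0) /io/opencv/modules/calib3d/src/undistort.dispatch.cpp:347: error: (-215:Assertion failed) CV_IS_MAT(_src) && CV_IS_MAT(_dst) && (_src->rows == 1 || _src->cols == 1) && (_dst->rows == 1 || _dst->cols == 1) && _src->cols + _src->rows - 1 == _dst->rows + _dst->cols - 1 && (CV_MAT_TYPE(_src->type) == CV_32FC2 || CV_MAT_TYPE(_src->type) == CV_64FC2) && (CV_MAT_TYPE(_dst->type) == CV_32FC2 || CV_MAT_TYPE(_dst->type) == CV_64FC2) in function 'cvUndistortPointsInternal'
```

View pics/w4.png

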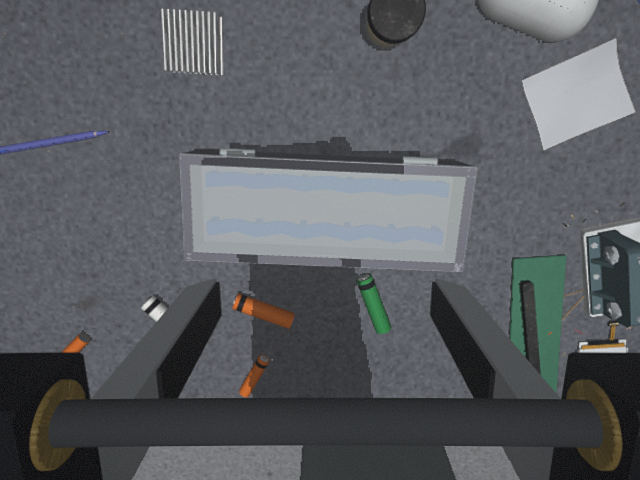

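w4 shows the cover square on the case with its corners at about (183,155), (475,168), (462,270) and (187,262). Two hinge lugs stick out at the back, so I'll fit from the front and end edges.

```bash
python3 - <<'E'
from h import *
def sel(P,x0,x1,y0,y1,z0,z1): return P[(P[:,0]>x0)&(P[:,0]<x1)&(P[:,1]>y0)&(P[:,1]<y1)&(P[:,2]>z0)&(P[:,2]<z1)]
for n in("w3","w4","top0"):
    c=load(n+".npz"); gg=np.argwhere(np.ones((480 if n[0]!="w" else 340,640)))[:,::-1]
    q=sel(cloud(c,gg),.47,.63,-.08,.24,.053,.063)
    # front edge line: lowest x per y-bin
    b=np.round(q[:,1]/.004).astype(int); ys=[];xs=[]
    for k in np.unique(b):
        t=q[b==k]
        if len(t)>20: ys.append(t[:,1].mean()); xs.append(t[:,0].min())
    ys,xs=np.array(ys),np.array(xs); k=(ys>-.03)&(ys<.19); p=np.polyfit(ys[k],xs[k],1); res=xs-np.polyval(p,ys); k&=abs(res)<.003; p=np.polyfit(ys[k],xs[k],1)
    yaw=-np.arctan(p[0]); Rz=np.array([[np.cos(yaw),np.sin(yaw)],[-np.sin(yaw),np.cos(yaw)]])
    l=q[:,:2]@Rz.T; f=np.median(Rz[0]@np.array([np.polyval(p,ys[k]),ys[k]])); mid=(l[:,1].min()+l[:,1].max())/2
    print(n,"yaw",yaw.round(4),"size y",np.ptp(l[:,1]).round(4),"front centre",(Rz.T@[f,mid]).round(4),"case origin",(Rz.T@[f+.049,mid]).round(4),"z",np.median(q[:,2]).round(4))
for n in("w1","w2","top0","scene0","w4"):
    c=load(n+".npz"); hv=cv2.cvtColor(c["color"],cv2.COLOR_BGR2HSV); m=cv2.inRange(hv,(20,110,80),(36,255,255)); uv=np.argwhere(m)[:,::-1]
    if len(uv)==0: continue
    o=onplane(c,uv,.034); k=(o[:,0]>.47)&(o[:,0]<.54)&(o[:,1]>0)&(o[:,1]<.16)
    if k.sum()>5: print("strip",n,k.sum(),rect(o[k]),"depth",np.median(cloud(c,uv[k]),0).round(4))
for n,s in(("w1",1),("top0",1)):
    c=load(n+".npz"); hsv=cv2.cvtColor(c["color"],cv2.COLOR_BGR2HSV); uv=np.argwhere((hsv[...,2]<60)&(hsv[...,1]<100))[:,::-1]
    o=onplane(c,uv,.012); u=np.array([np.cos(.192),np.sin(.192)]); d=o[:,:2]-[.396,-.1455]; k=(abs(d@[-u[1],u[0]])<.012)&(abs(d@u)<.085)
    print(n,"stick",k.sum(),rect(o[k]),"top z",np.percentile(cloud(c,uv[k])[:,2],[20,50,80]).round(4))
E
```

```text
w3 yaw -0.0436 size y 0.2604 front centre [0.5026 0.0823] case origin [0.5515 0.0801] z 0.0582
w4 yaw -0.0436 size y 0.2612 front centre [0.503  0.0822] case origin [0.5519 0.0801] z 0.0582
top0 yaw -0.0451 size y 0.2608 front centre [0.5044 0.0819] case origin [0.5533 0.0797] z 0.058
strip w1 103 (array([0.50176474, 0.08107941]), 45.61400604248047, 1.2316515445709229, np.float64(1.5280117117763918)) depth [0.5018 0.081  0.0325]
strip w2 45 (array([0.50159424, 0.08293062]), 44.82561492919922, 0.7407894134521484, np.float64(1.525705281114329)) depth [0.5018 0.0873 0.0324]
strip top0 12 (array([0.50304562, 0.08156396]), 39.92393493652344, 1.106561541557312, np.float64(1.5139548817526816)) depth [0.5037 0.0893 0.0304]
strip scene0 19 (array([0.49955475, 0.08722034]), 45.7689094543457, 2.2995288372039795, np.float64(1.535481878634064)) depth [0.5014 0.0796 0.0307]
w1 stick 1321 (array([ 0.39546307, -0.14571054]), 149.35227966308594, 12.292654037475586, np.float64(0.19236931344218422)) top z [0.012  0.0126 0.0133]
top0 stick 204 (array([ 0.39749353, -0.14431795]), 146.15847778320312, 10.864607810974121, np.float64(0.19481048341064855)) top z [0.0102 0.012  0.0137]
```

```bash
cat >> h.py <<'E'
C=np.array([.5520,.0801]); CY=-.044
def cw(x,y,z): # case -> world
    return np.r_[C+np.array([[np.cos(CY),-np.sin(CY)],[np.sin(CY),np.cos(CY)]])@[x,y],z]
E
python3 - <<'E'
from h import *
S=np.array([.3955,-.1457]); a=.192; u=np.array([np.cos(a),np.sin(a)]); n=np.array([-u[1],u[0]])
H=S+.022*u+.018*n
move_to((*H,.10),down(a)); print(movel((*H,.03),.15), movel((*H,.006),.04,contact_N=6), observe()["tool_pos"])
clamp(40); s=observe(); print(s["width"],s["finger_force"])
movel((*H,.12),.1); sleep(.3); c=wrist("g1"); print(observe()["width"],observe()["clock"])
E
```

```text
False False [ 0.41372694 -0.12386982  0.00604681]
0.11907932380405167 39.98457312583923
0.12228175274502232 10.5833
```

View pics/g1.png

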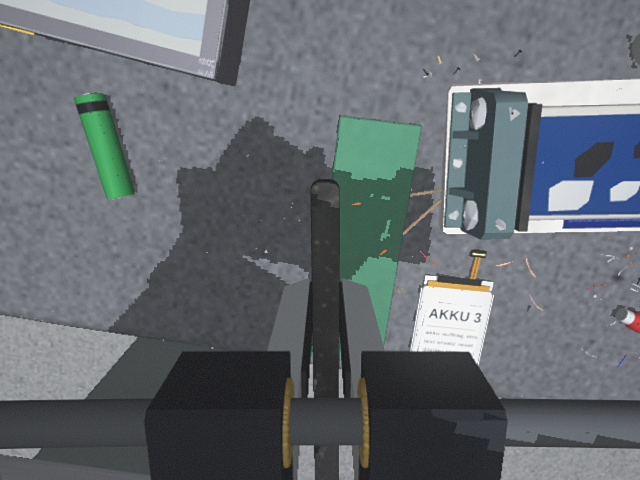

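The stick is held straight, with its tip at (325,183) and the fingers at about row 290. Next I'll measure the tip in the tool frame with the depth image.

```bash
python3 - <<'E'
from h import *
c=load("g1.npz"); d=c["depth"]; 
Rm=R.from_rotvec(c["ori"]).as_matrix()
uv=np.array([[x,y] for y in range(180,285,8) for x in (318,325,332)])
P=(cloud(c,uv)-c["pos"])@Rm
for p,q in zip(uv,P): 
    if p[0]==325: print(p,q.round(4))
g=np.array([[x,y] for y in range(170,285) for x in range(290,360)]); Q=(cloud(c,g)-c["pos"])@Rm; k=Q[:,2]<.02; Q=Q[k]; print(rect(Q),Q.min(0),Q.max(0))
E
```

```text
[325 180] [ 0.0525 -0.0007 -0.0036]
[325 188] [ 0.0497 -0.0007 -0.0066]
[325 196] [ 0.0466 -0.0007 -0.0075]
[325 204] [ 0.0431 -0.0007 -0.0066]
[325 212] [ 0.0396 -0.0007 -0.0057]
[325 220] [ 0.0364 -0.0007 -0.0062]
[325 228] [ 0.0333 -0.0007 -0.0075]
[325 236] [ 0.0299 -0.0007 -0.0075]
[325 244] [ 0.0261 -0.0007 -0.0061]
[325 252] [ 0.0226 -0.0007 -0.0063]
[325 260] [ 0.0191 -0.0007 -0.0065]
[325 268] [ 0.0156 -0.0007 -0.0065]
[325 276] [ 0.012  -0.0007 -0.0066]
[325 284] [ 0.0085 -0.0007 -0.0069]
(array([ 0.02795502, -0.00505316]), 46.9686279296875, 28.720657348632812, np.float64(-0.21229228839901282)) [ 0.00639756 -0.01559031 -0.00893082] [0.05251352 0.01389324 0.00090663]
```

```bash
cat >> h.py <<'E'
def tip(r,th,back=0.):  # TCP position putting the stick's tip (top corner) at radius r, cover angle th
    return cw(.049-r*np.cos(th)-.0525-back,0.0005,.053+r*np.sin(th)-.0066)
E
python3 - <<'E'
from h import *
o=down(CY)
p=tip(.068,0)-[0,0,.003]; pre=tip(.068,0,.055)-[0,0,.003]
movel((*pre[:2],.12),.15,ori=o); movel(pre,.1); print("pre",observe()["tool_pos"],pre)
print("hit",movel(p,.05,contact_N=5)); s=observe(); print(s["tool_pos"],s["ft_force"])
for th in(.1,.2,.3,.4):
    movel(tip(.068,th),.04); s=observe(); print(th,s["tool_pos"].round(4),s["ft_force"].round(2),s["width"])
sleep(.4); c=wrist("l1"); s0=camera("scene"); cv2.imwrite("pics/s1.png",s0["color"][130:370,200:520]); print(observe()["clock"])
cv2.imwrite("pics/ls.png",np.hstack([cv2.resize(c["color"],(400,300)),cv2.resize(s0["color"][130:370,200:520],(400,300))]))
E
```

```text
pre [0.42595799 0.08618153 0.04385275] [0.42564443 0.08616372 0.0434    ]
hit False
[0.4803951  0.08377091 0.04341124] [-0.52654735 -0.06476277 -0.19529714]
0.1 [0.4811 0.0838 0.0536] [ 0.54 -0.16  0.28] 0.12246521539841719
0.2 [0.4822 0.0837 0.0602] [-0.56 -0.38 -1.33] 0.11937021521627361
0.3 [0.4838 0.0836 0.0668] [-0.13 -0.64 -0.9 ] 0.12253815258632203
0.4 [0.4862 0.0835 0.0732] [ 0.41  0.04 -0.11] 0.11788862100582716
16.1417
```

View pics/ls.png

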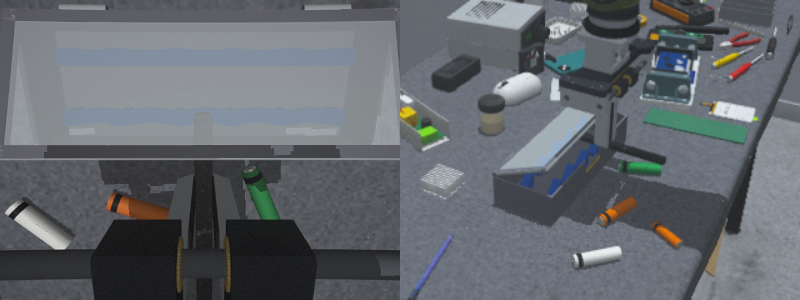

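The cover is up on the stick (left: tip visible under the cover at about (203,115); right: front edge raised). I'll measure the angle from depth and carry on along the arc.

```bash
cat >> h.py <<'E'
def cover_angle(c):
    P=cloud(c,np.argwhere(np.ones((480,640)))[::7,::-1]); cc,ss=np.cos(CY),np.sin(CY)
    d=P[:,:2]-C; X=d[:,0]*cc+d[:,1]*ss; Y=-d[:,0]*ss+d[:,1]*cc; hx=X-.049; hz=P[:,2]-.052
    r=np.hypot(hx,hz); k=(abs(Y)<.12)&(abs(Y)>.05)&(r>.05)&(r<.1)&(hz>.002); t=np.arctan2(hz,-hx)[k]-.006/r[k]
    h,e=np.histogram(t,np.arange(-.1,2.2,.02)); j=h.argmax(); return round(float(np.median(t[(t>e[j]-.03)&(t<e[j]+.05)])),3),int(h[j]),len(t)
E
python3 - <<'E'
from h import *
print(cover_angle(load("l1.npz")), cover_angle(camera("scene")), cover_angle(camera("top")))
for th in np.arange(.5,1.65,.1):
    movel(tip(.068,th),.06); s=observe()
print(th,s["tool_pos"].round(4),s["ft_force"].round(2),s["width"])
print(cover_angle(camera("scene")), cover_angle(camera("top")))
for th in(1.68,1.75,1.8):
    b=movel(tip(.068,th),.03,contact_N=8); print(th,b,observe()["ft_force"].round(2))
    if b: break
sleep(.3); print(cover_angle(camera("scene")), cover_angle(camera("top")), observe()["clock"])
c=wrist("o1"); print(cover_angle(c)); s0=camera("scene")
cv2.imwrite("pics/os.png",np.hstack([cv2.resize(c["color"],(400,300)),cv2.resize(s0["color"][130:370,200:520],(400,300))]))
E
```

```text
(0.404, 4287, 6642) (0.398, 33, 62) (0.411, 41, 111)
1.5999999999999996 [0.5507 0.0806 0.1143] [-0.01  0.15  0.93] 0.11744439935126866
(1.531, 33, 89) (1.556, 11, 29)
1.68 False [-0.2   0.11  0.05]
1.75 True [-2.8  -0.24  0.66]
(1.676, 35, 93) (1.7, 15, 45) 20.5167
(1.712, 289, 1074)
```

View pics/os.png

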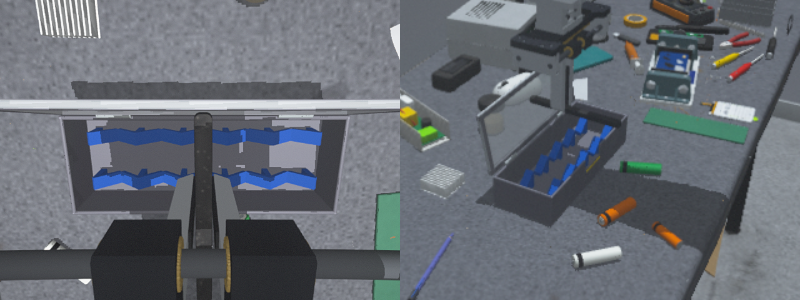

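The cover is fully open against its stop, and the blue rails are visible. Now I'll return the stick to the mat and look into the open case.

```bash
python3 - <<'E'
from h import *
p=observe()["tool_pos"]; movel(p-[.08,0,-.01],.15)
h=np.array([.412,-.1386]); o=down(.085)
move_to((*h,.10),o); movel((*h,.03),.15); print(movel((*h,.0068),.04,contact_N=6),observe()["tool_pos"]); ungrasp(); movel((*h,.12),.15)
move_to((.47,.08,.22),down(CY)); sleep(.3); c=wrist("w5"); print(observe()["clock"])
t=camera("top"); print(cover_angle(t))
hsv=cv2.cvtColor(t["color"],cv2.COLOR_BGR2HSV); uv=np.argwhere((hsv[...,2]<60)&(hsv[...,1]<100))[:,::-1]
q=onplane(t,uv,.012); k=(abs(q[:,0]-.40)<.1)&(abs(q[:,1]+.14)<.03); print("stick",k.sum(),rect(q[k]))
for col in("green","orange","white"):
    for uv,ce in blobs(c,col,150):
        P=cloud(c,uv); 
        if len(P)<100: continue
        q=P[P[:,2]>np.median(P[:,2])-.012]; r=rect(q); print(col,ce.round(),len(q),r[0].round(4),round(r[1],1),round(r[2],1),round(r[3],3),"z",np.percentile(q[:,2],[2,50,98]).round(4))
# rails
for col in("blue",):
    for uv,ce in blobs(c,col,300):
        P=cloud(c,uv); r=rect(P); print("rail",ce.round(),len(P),r[0].round(4),round(r[1],1),round(r[2],1),round(r[3],3),"z",np.percentile(P[:,2],[2,50,98]).round(4))
E
```

```text
True [ 0.41159275 -0.13845448  0.00598024]
27.0083
(1.691, 48, 102)
stick 16 (array([ 0.32101065, -0.11204391]), 38.2774658203125, 0.008918839506804943, np.float64(-0.0013199957942973128))
green [382. 232.] 1181 [0.4429 0.0291] 64.5 16.9 0.377 z [0.0123 0.0168 0.0191]
orange [255. 245.] 1185 [0.435  0.1474] 64.0 16.6 1.19 z [0.0108 0.0168 0.0191]
orange [ 35. 305.] 614 [0.3844 0.3626] 49.9 12.7 -0.807 z [0.0092 0.0131 0.0151]
orange [247. 325.] 531 [0.3533 0.1623] 50.2 11.9 -0.507 z [0.0094 0.013  0.0147]
white [592.   9.] 923 [ 0.6152 -0.1461] 50.3 20.2 1.538 z [0.0067 0.0095 0.0124]
white [632. 156.] 281 [ 0.4864 -0.1899] 74.4 12.0 0.086 z [0.0083 0.0102 0.0171]
white [146. 263.] 1041 [0.4225 0.2497] 65.0 15.8 0.745 z [0.0135 0.017  0.019 ]
white [629. 305.] 1393 [ 0.3559 -0.2113] 79.6 20.0 0.132 z [0.0025 0.0045 0.0062]
rail [26. 41.] 534 [0.6177 0.3179] 53.3 9.0 -1.404 z [0.0004 0.0063 0.0084]
rail [320.  81.] 5213 [0.5761 0.0791] 248.5 16.2 1.527 z [0.004  0.0255 0.0349]
rail [321. 141.] 4686 [0.527  0.0814] 248.4 15.6 1.526 z [0.0041 0.0257 0.035 ]
```

View pics/w5.png

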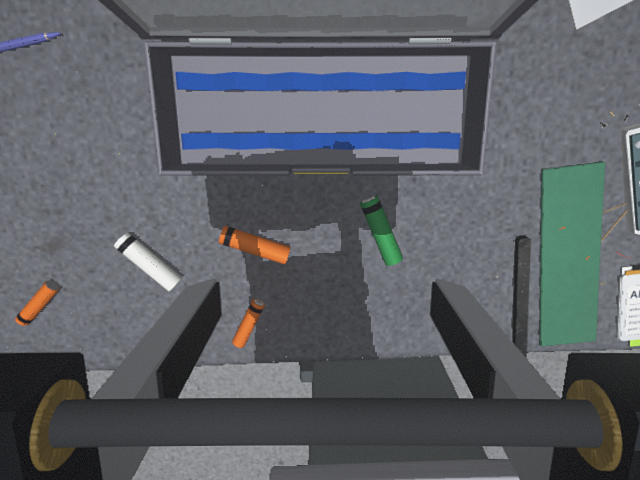

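The stick has been knocked off the mat to its left, from (521,237) to (520,350), so I'll mend that last. The case is open with its rails at rows 81 and 141. Next comes the green cell into groove1.

```bash
cat >> h.py <<'E'
C[:]=[.5518,.0802]
def pick(xy,a,s=0.,z=.004):
    p=np.array(xy)+s*np.array([np.cos(a),np.sin(a)])
    move_to((*p,.09),down(a)); movel((*p,.03),.15); b=movel((*p,z),.05,contact_N=8); clamp(30)
    w0=observe()["width"]; movel((*p,.13),.15); sleep(.2); held(); print("pick",b,w0,observe()["width"])
def held():
    c=wrist(); Rm=R.from_rotvec(c["ori"]).as_matrix()
    g=np.array([[x,y] for y in range(100,340,2) for x in range(280,370,2)]); Q=(cloud(c,g)-c["pos"])@Rm
    k=(abs(Q[:,1])<.004)&(Q[:,2]>-.03)&(Q[:,2]<.012)&(Q[:,0]>.012); Q=Q[k]
    print("held: front x",np.round(np.sort(Q[:,0])[-3:],4) if len(Q) else None,"top z",np.median(Q[:,2]).round(4) if len(Q) else None)
def place(y,s=0.,z=.0235,dy=0.):
    o=down(CY); p=cw(s,y+dy,0)[:2]
    move_to((*p,.13),o); print("w",observe()["width"]); movel((*p,.06),.12); b=movel((*p,z),.04,contact_N=6); print("place",b,observe()["tool_pos"].round(4)); ungrasp(); movel((*p,.13),.12)
def look(cols=("green","orange","white"),name=None):
    move_to((.47,.08,.22),down(CY)); sleep(.2); c=wrist(name)
    for col in cols:
        for uv,ce in blobs(c,col,150):
            P=cloud(c,uv)
            if len(P)<100: continue
            q=P[P[:,2]>np.median(P[:,2])-.012]; r=rect(q); d=r[0]-C
            if 40<r[1]<75 and 10<r[2]<22: print(col,r[0].round(4),"case",(np.array([[np.cos(CY),np.sin(CY)],[-np.sin(CY),np.cos(CY)]])@d).round(4),round(r[1],1),round(r[2],1),round(r[3],3),"z98",np.percentile(q[:,2],98).round(4))
    print("clock",observe()["clock"]); return c
E
python3 - <<'E'
from h import *
c=load("w5.npz"); uv=np.vstack([b[0] for b in blobs(c,"blue",3000)]); P=cloud(c,uv); d=P[:,:2]-C; Y=-d[:,0]*np.sin(CY)+d[:,1]*np.cos(CY)
for y0 in(-.09,-.045,0,.045,.09):
    k=(abs(Y-y0)<.02)&(P[:,2]>.014)&(P[:,2]<.036); f=np.polyfit(abs(Y[k]-y0),P[k,2],1)
    best=min(np.arange(-.006,.0061,.0005),key=lambda e: np.polyfit(abs(Y[k]-y0-e),P[k,2],1,full=True)[1][0]); print("groove",y0,"off",best.round(4))
pick((.4429,.0291),.372)
place(-.045)
look()
E
```

```text
groove -0.09 off 0.0
groove -0.045 off 0.0
groove 0 off 0.0
groove 0.045 off -0.0005
groove 0.09 off 0.0
held: front x [0.0331 0.0331 0.0332] top z -0.0135
pick False 0.1817682824106022 0.18143530110265005
w 0.18328565295941093
place False [0.55   0.0353 0.0237]
green [0.5495 0.0355] case [-0.0003 -0.0448] 63.8 16.7 -0.051 z98 0.0376
orange [0.4351 0.1472] case [-0.1195  0.0618] 64.0 16.5 1.188 z98 0.019
orange [0.3807 0.3666] case [-0.1835  0.2786] 60.7 12.5 -0.802 z98 0.0151
orange [0.3535 0.1622] case [-0.2017  0.0732] 50.1 12.0 -0.505 z98 0.0148
white [ 0.6148 -0.1449] case [ 0.0729 -0.2221] 48.0 19.4 1.528 z98 0.0123
white [ 0.4864 -0.1899] case [-0.0535 -0.2727] 74.6 10.7 0.096 z98 0.0169
white [0.4224 0.2495] case [-0.1368  0.1635] 64.7 15.8 0.741 z98 0.0191
clock 36.7167
```

```bash
python3 - <<'E'
from h import *
pick((.4224,.2496),.742)
place(.045)
look()
pick((.4351,.1472),1.19,.006)
E
```

```text
held: front x [0.0333 0.0333 0.0335] top z -0.0136
pick False 0.18147516789726947 0.1824706832957072
w 0.179743084585776
place False [0.554  0.1252 0.0237]
green [0.5496 0.0354] case [-0.0003 -0.0449] 63.7 16.9 -0.043 z98 0.0379
orange [0.4352 0.1475] case [-0.1195  0.0621] 64.1 16.0 1.198 z98 0.0192
orange [0.3845 0.3625] case [-0.1795  0.2747] 50.5 12.3 -0.81 z98 0.0152
orange [0.3534 0.1621] case [-0.2018  0.0731] 50.1 12.3 -0.508 z98 0.0149
white [ 0.6148 -0.1454] case [ 0.0728 -0.2226] 48.5 19.9 1.533 z98 0.0124
white [0.5537 0.125 ] case [-0.0001  0.0448] 65.7 15.0 -0.06 z98 0.0378
clock 46.8833
held: front x [0.028 0.028 0.028] top z -0.0133
pick False 0.17865133613915682 0.1828603927248659
```

```bash
python3 - <<'E'
from h import *
place(0,.006,.0393)
c=look(name="w6"); t=camera("top"); print(cover_angle(t))
uv=np.argwhere((cv2.cvtColor(c["color"],cv2.COLOR_BGR2HSV)[...,2]<60))[:,::-1]; P=cloud(c,uv)
k=(P[:,0]>.3)&(P[:,0]<.5)&(P[:,1]>-.2)&(P[:,1]<-.08)&(P[:,2]<.03); print("stick?",k.sum(),rect(P[k]),np.percentile(P[k][:,2],[10,50,90]))
E
```

```text
w 0.17996839145528368
place False [0.5579 0.0799 0.0393]
green [0.5495 0.0354] case [-0.0003 -0.0448] 63.7 16.8 -0.044 z98 0.0378
orange [0.5516 0.0802] case [-0.0002 -0.    ] 63.6 16.3 -0.04 z98 0.0379
orange [0.3846 0.3626] case [-0.1795  0.2747] 50.0 12.8 -0.804 z98 0.0151
orange [0.3537 0.1619] case [-0.2015  0.0729] 49.8 11.9 -0.51 z98 0.0148
white [ 0.615 -0.145] case [ 0.0731 -0.2222] 48.6 19.3 1.531 z98 0.0124
white [0.5536 0.1249] case [-0.0002  0.0447] 65.7 15.0 -0.058 z98 0.0379
clock 56.8667
(1.697, 37, 98)
stick? 558 (array([ 0.41172763, -0.13507912]), 205.4118194580078, 78.45684051513672, np.float64(-0.5457264484635491)) [0.00258142 0.00707949 0.01309763]
```

View pics/w6.png

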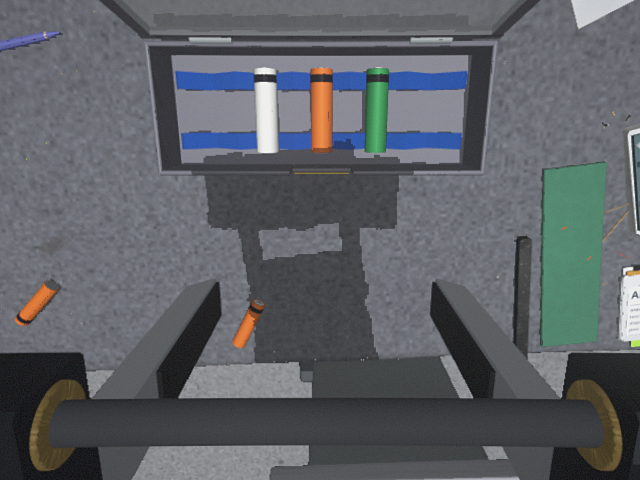

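All three cells lie centred in grooves 1 to 3 (white x=265, orange 321, green 376 in the picture). Now I'll close the cover from behind.

```bash
python3 - <<'E'
from h import *
o=down(CY); clamp(10)
movel((.47,.08,.27),.2)
move_to(cw(.098,0,.27),o); print(movel(cw(.098,0,.127),.15,contact_N=6))
def q(th,r=.08,dz=0): return cw(.049-r*np.cos(th)+.006*np.sin(th)+.008,0,.052+r*np.sin(th)+.006*np.cos(th)+dz)
for th in np.arange(1.75,.05,-.1):
    movel(q(th),.08); s=observe()
    if np.linalg.norm(s["ft_force"])>12: print("force",th,s["ft_force"]); break
print(th,observe()["ft_force"].round(2),cover_angle(camera("scene")))
print(movel(q(0,dz=-.004),.03,contact_N=8),observe()["tool_pos"].round(4),observe()["ft_force"].round(2))
p=observe()["tool_pos"]; movel(p+[0,0,.12],.15); ungrasp()
move_to((.44,-.07,.24),down(0)); sleep(.3); c=wrist("w7"); s0=camera("scene"); print(observe()["clock"])
cv2.imwrite("pics/cs.png",np.hstack([cv2.resize(c["color"],(400,300)),cv2.resize(s0["color"][130:370,200:520],(400,300))]))
P=cloud(c,np.argwhere(np.ones((330,640)))[:,::-1]); d=P[:,:2]-C; X=d[:,0]*np.cos(CY)+d[:,1]*np.sin(CY);Y=-d[:,0]*np.sin(CY)+d[:,1]*np.cos(CY)
k=(abs(X)<.047)&(abs(Y)<.125)&(P[:,2]>.05); f=np.polyfit(X[k],P[k,2],1); print("cover slope",f,k.sum())
k=(P[:,2]>.0055)&(P[:,2]<.02)&(P[:,0]>.3)&(P[:,0]<.5)&(P[:,1]>-.16)&(P[:,1]<-.08); print("stick",k.sum(),rect(P[k]),np.median(P[k][:,2]))
E
```

```text
False
0.14999999999999858 [ 0.31 -0.56 -0.02] (0.126, 80, 143)
True [0.5295 0.0812 0.0582] [-1.59 -0.74  8.52]
69.0583
cover slope [4.49919521e-05 5.82484042e-02] 37928
stick 1657 (array([ 0.39794971, -0.1291619 ]), 189.61441040039062, 60.933624267578125, np.float64(-0.0017803231887176807)) 0.00839092733879171
```

View pics/cs.png

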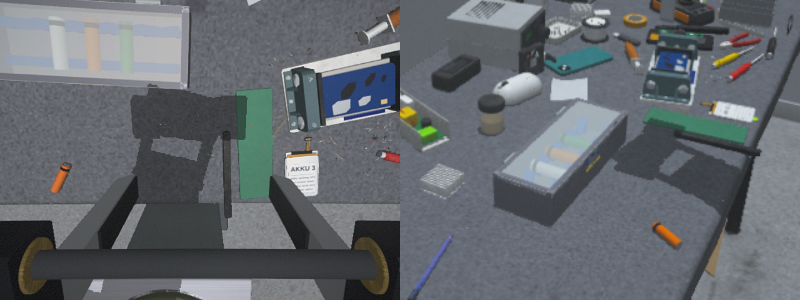

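The cover is shut (slope about 0) with the cells seated under it. The stick lies left of the mat and overhangs the bench edge a little, from (226,132) to (226,230) in the half-size view. I'll locate it exactly.

```bash
python3 - <<'E'
from h import *
c=load("w7.npz"); hsv=cv2.cvtColor(c["color"],cv2.COLOR_BGR2HSV)
m=((hsv[...,2]<58)).astype(np.uint8); m[:,:335]=0; m[:,392:]=0; m[:195]=0; m[378:]=0
uv=np.argwhere(m)[:,::-1]; P=cloud(c,uv); k=(P[:,2]>.004)&(P[:,2]<.014); 
print(k.sum(),rect(P[k]),np.percentile(P[k][:,2],[5,50,95]),P[k].min(0),P[k].max(0))
q=P[k]; f=np.polyfit(q[:,0],q[:,1],1); print("line",f,np.arctan(f[0]),np.std(q[:,1]-np.polyval(f,q[:,0])))
cv2.imwrite("pics/cr.png",cv2.resize(c["color"][190:390,300:440],(420,600)))
E
```

```text
535 (array([ 0.35528857, -0.10747541]), 149.0167236328125, 11.69485855102539, np.float64(0.042117834382954245)) [0.00633934 0.00838456 0.00966172] [ 0.28076326 -0.11631754  0.00409202] [ 0.42966268 -0.09874355  0.01099288]
line [ 0.04260544 -0.12146524] 0.04257968376839821 0.0036543472587662906
```

View pics/cr.png

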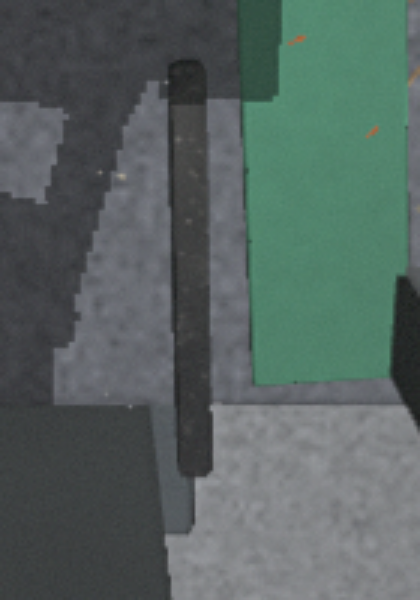

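The stick lies at (0.355,-0.1075), yaw 0.042, flat on the bench. I'll grip it at its middle, just above mat height, and lay it on the mat.

```bash
python3 - <<'E'
from h import *
a=.042; p=np.array([.3575,-.1073])
move_to((*p,.09),down(a)); movel((*p,.03),.15); print(movel((*p,.005),.03,contact_N=5),observe()["tool_pos"].round(4))
clamp(40); print(observe()["width"]); movel((*p,.035),.05); sleep(.2); held(); print(observe()["width"],observe()["finger_force"])
h=np.array([.412,-.1435]); movel((*h,.035),.08,ori=down(.075)); print(observe()["width"]); held()
print(movel((*h,.0085),.03,contact_N=4),observe()["tool_pos"].round(4)); ungrasp(); movel((*h,.14),.15)
move_to((.44,-.05,.24),down(0)); sleep(.3); c=wrist("w8"); print(observe()["clock"])
hsv=cv2.cvtColor(c["color"],cv2.COLOR_BGR2HSV); uv=np.argwhere((hsv[...,2]<60)&(hsv[...,1]<100))[:,::-1]; P=cloud(c,uv)
k=(P[:,2]>.0095)&(P[:,2]<.016)&(abs(P[:,0]-.40)<.1)&(abs(P[:,1]+.145)<.03); print("stick",k.sum(),rect(P[k]),np.median(P[k][:,2]))
cv2.imwrite("pics/f.png",c["color"])
E
```

```text
False [ 0.3576 -0.1073  0.0051]
0.11348318742341088
held: front x [0.072  0.0721 0.0721] top z -0.0036
0.11939437656382279 39.99985992908478
0.11677842934377464
held: front x [0.072  0.072  0.0721] top z -0.0037
True [ 0.4118 -0.1434  0.009 ]
78.725
stick 611 (array([ 0.40940875, -0.14236981]), 148.31619262695312, 12.1447172164917, np.float64(0.0787127720077887)) 0.01232324410257818
```

View pics/f.png

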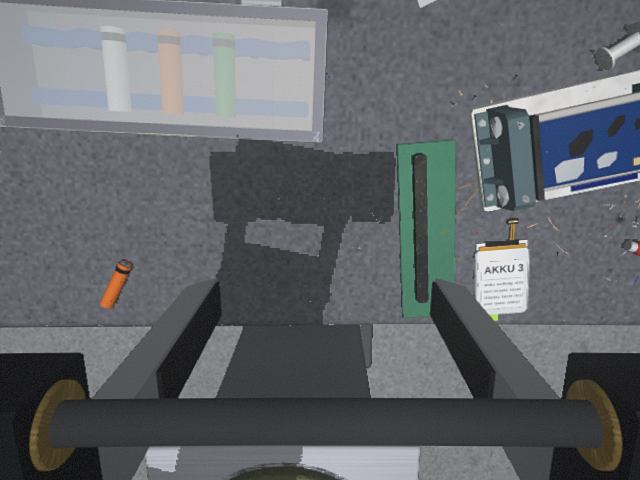

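The stick lies along the mat from (419,155) to (421,302), and the cells are under the shut cover. I'll do one last check after a pause, then hand in.

```bash
python3 - <<'E'
from h import *
sleep(5); c=wrist()
hsv=cv2.cvtColor(c["color"],cv2.COLOR_BGR2HSV); uv=np.argwhere((hsv[...,2]<60)&(hsv[...,1]<100))[:,::-1]; P=cloud(c,uv)
k=(P[:,2]>.0095)&(P[:,2]<.016)&(abs(P[:,0]-.40)<.1)&(abs(P[:,1]+.145)<.03); r=rect(P[k]); print(r)
if abs(r[0][1]+.1424)<.005 and 140<r[1]<155: print(job_done())
E
```

```text
(array([ 0.4093587 , -0.14243275]), 148.87863159179688, 11.61351203918457, np.float64(0.07679139282745906))
the job is handed in; nothing more can be done
None
```

The job is handed in. The green, orange and white cells each lie centred in a groove, the cover is shut, and the prying stick lies along the green mat; the stick was knocked off the mat partway through, so I put it back.

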